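Stow a jaw insert in the slide-cover case

ROBOT

A 7-joint arm with a two-finger parallel gripper is mounted at the origin on a cart in front of the work surface, level with it; the furniture and walls round the work are solid. World frame = base frame: x ahead of the robot, y to its left, z up, the work surface at z = 0. Lengths are in m, angles in rad, forces in N, time in s.
With the tool pointing down it reaches from about 0.4 to 0.85 m from the base axis. Payload 10.4 kg.
Tool frame: the origin (TCP) lies midway between the tips of the shut fingers; the grasp point (between the pads) lies 19 mm behind it; z points along the fingers, y is the direction in which the jaws open and shut (so a half turn about z gives the same grasp; the last joint's range is limited). The gripper opens to 85 mm and grips with 20 to 120 N. Pads are 22 mm wide; open, the fingers measure 114 mm over their backs; the gripper's body (76 mm by 85 mm) begins 54 mm behind the grasp point. The pads swing forward as they close: fully open they stand 13 mm farther back than shut.
Start: joints at [1.221, 0.332, -0.065, 1.46, 0.022, 1.35, -0.088], TCP at [0.201, -0.592, 0.231] pointing down, gripper open.
Joint ranges: [-2.6, 2.6], [-0.5, 2.12], [-1.47, 1.34], [0.16, 2.42], [-1.27, 4.41], [0.06, 2.06], [-2.6, 2.6]. Speed limits (rad/s): [2.22, 2.22, 2.79, 2.79, 3.14, 3.14, 3.14].

INTERFACE

Orientations are given as a unit quaternion [x, y, z, w].
In Python, from workcell import manip, camera, camera_info, workorder, nets gives the robot as it stands.
- The arm moves only by the tool apply_moves, never from a script. Its argument "commands" is a list of rows, each a list of 5 numbers: the shift along the tool's x, y, z in m, then the turn about the tool's z in degrees, then the gripper command: -1 is fully open, 1 is shut, values between are in proportion. A call has 1 to 5 rows; each row shifts and turns the pose as measured when the row begins, along the tool's axes as they then stand; what a row does not reach is not made up. A row lasts 1/12 s, in which the tool goes at most 41.7 mm and 7.16 degrees, less where a joint would pass 70% of its speed; a pose out of reach is approached as far as the arm can. A call is refused whole if a number of a shift passes 0.0417 or a number of a turn 7.16, either way. A call with a gripper value outside its range is refused whole. The fingers move at their own pace and stop on an object; "squeeze" is the grip in N (left out, the last holds). Time passes only in rows, so rows that do not move let the fingers close. It gives the time, the measured TCP pose, the force and the opening at its end, in the units of the state.
- manip.get_obs(): the state, without advancing time (a new reading comes with each control period).
- camera(name): name is "scene" or "top" or "wrist"; returns (picture, depth): 400x640x3 uint8, red, green, blue; 400x640 float32, m along the optical axis (not along the pixel's ray), 0 where there is no reading.
- camera_info(name): a dict with "camera_matrix" (3x3 intrinsics, pixels), "xyz" and "rotation" of the camera in the world; the wrist camera has in their place "T_tool_cam" (4x4, takes a point from camera to tool coordinates, whose origin is the TCP and whose axes are the flange's). Camera axes: x right, y down, z forward; pixel columns grow to the right and rows downward; lengths in m; the calibration is good to about 2 mm. The wrist camera is an equidistant fisheye: a pixel r from the principal point sees the ray r / f radians off the axis. A picture is of the moment at which its call begins: read the wrist's pose just before it. camera_info takes no time and is no camera call.
- workorder.hand_in(): hands the job in, once; it reports no verdict.
Trained networks look in the newest picture that a camera, given by its name, has taken for a name from the list of things; names that differ only in an ending like _2 or _b are one class to them, and where a whole thing is asked for, a point or a joint stands for the part that bears it (a point fixed in the world has none). Each returns a list of dicts, best first, with "conf" (0 to 1); they miss things now and then, are a little off and sometimes report something else, mostly with a low value. They report only what shows in the picture. A call takes as long as a camera call. They do not tell look-alikes from the thing itself.
- nets.look_for(camera, thing): "rect" ([left, top, width, height] in pixels, round what is visible of it).
- nets.place_of(camera, thing): "xy" ([column, row] in pixels: a listed point, or the origin of a listed thing).
The state is a dict: "clock": time; "joint_pos": joint angles; "joint_velocities": joint speeds; "tau": joint torques, N m; "position": TCP position; "ee_rot": TCP orientation; "ft_force": force on the tool from outside, world axes, zero at the start; "torque": the same for the moment, N m; "grip_width": opening from 0.0 (shut) to 1.0 (fully open).
Only numpy, scipy, OpenCV 4.12 (cv2) and the standard library are available. Lean on these libraries where they do the work, as an engineer would, in place of code of your own. Each camera call takes 0.05 s, during which the arm holds its last target. There are 200 camera calls.

TASK

Put the serrated steel jaw insert away in its storage case: slide the case's flush cover fully open, lay the insert flat in the bay under it with the serrated face up as it lies now, and slide the cover fully shut again. The cover has no handle: press down on its ribbed plate with shut fingers, firmly enough to drag it along but never above 25 N, and do not push on the thin lips at its two ends. Leave the brass weight, the striker and the bend support where they are.

Things in the scene. Friction and masses are not known exactly. Their poses are not given: they have to be found in the camera images.
- case: Aluminium storage case fixed to the worktop, 92 (x) x 216 (y) x 40 mm high, walls 7 mm. Origin: centre of its underside, on the worktop. Its long axis is its y. The half at -y is the open bay (see bay); the half at +y is a solid aluminium deck, top 20 mm above the worktop, on which nothing is stored and over which the cover parks when open.
- bay (a point): Centre of the bay's floor, 4 mm above the worktop, 50.5 mm from the case's origin along the case's -y; axes as the case's. The bay is 78 mm (x) by 101 mm (y) inside; walls 36 mm above its floor on three sides, the deck 16 mm above it on the +y side.
- cover: The flush sliding cover, 76 (x) x 100 (y) mm, axes as the case's; it runs along the case's y. Origin: its centre, level with the tops of its end lips, 39 mm above the worktop. In the case's frame the origin's y is -50.5 mm fully shut (over the bay), +49.5 mm fully open (over the deck), with a stop at each end. Starts 0 to 20 mm open and stays where left. Over 25 N on it is a failure.
- plate (a point): Point at the cover's origin. Below it hangs the cover's ribbed steel plate, 70 x 93 mm, the part to press. Its top at rest lies 0.5 to 8.5 mm below this point, differing each time and NOT measured: find it by feel. It sinks on springs, 8 N per mm, and bottoms hard after 2.5 mm (20 N). Sliding takes about 5 N plus 12 N per m/s; fingertips pressing with 12 to 18 N drag it.
- lip_bay: Thin grey sealing lip across the cover's -y end, 76 x 3 x 10 mm high. Origin: middle of its top edge, 48.5 mm from the cover's origin. More than 3 N on it is a failure.
- lip_deck: The same lip across the cover's +y end, origin 48.5 mm from the cover's origin. More than 3 N on it is a failure.
- insert: Jaw insert, a loose steel block 25 (x) x 50 (y) x 13 mm high, 0.11 kg, one broad face serrated (up at the start). Origin: centre of its underside, z up. It lies on the worktop left or right of the case; it is gripped across its 25 mm sides.
- weight_200g: Bystander: brass check weight with a knob, 28 mm across, 46 mm high, loose, on the other side of the case from the insert. Origin: centre of its underside.
- striker: Bystander: round steel striker disc with a stub, 68 x 84 x 22 mm, loose. Origin: centre of its underside.
- bend_support: Bystander: steel bend support with two uprights, 50 x 140 x 43 mm, loose. Origin: centre of its underside.
Mind the look-alikes: they are no part of the job. There is more than one size of the insert; the one meant has the size given above.

How it is judged:
On the way, in this order (a step that is already met when the one before it is completed fails the run):
1. the cover has been slid fully open (within 8 mm of its stop) (y of cover in the frame of case above 0.0415 m), for 0.2 s.
2. the insert lies flat in the bay, let go, serrated face up (x of insert in the frame of bay between -0.034 and 0.034 m and y of insert in the frame of bay between -0.046 and 0.046 m and z of insert in the frame of bay below 0.004 m and angle between insert's own z axis and vertical below 0.1 rad and linear speed of insert below 0.02 m/s and contact force between insert and the fingers below 0.2 N), for 0.2 s.
At the end, for the whole second after the job is handed in: The insert lies at rest, let go, flat (within 0.1 rad) on the floor of the bay with its serrated face up, and the cover is at rest fully shut over it (within 4 mm of its stop) (all of step 2 and y of cover in the frame of case below -0.0465 m and linear speed of cover below 0.01 m/s); the robot touches nothing.
It fails at once if more than 25 N on the cover (contact force between cover and anything else above 25 N).
It fails at once if more than 3 N on a lip at the cover's ends (contact force between any of lip_bay, lip_deck and anything else above 3 N).
It fails at once if the brass weight, the striker or the bend support moved more than 15 mm (distance of any of weight_200g, striker, bend_support from where it was at the start of the episode above 0.015 m).
It also fails if it takes over 72 s, if anything falls off the work surface, if the arm or the gripper's body presses on something with over 40 N, if the wrist force passes 120 N, or if a joint passes its speed limit or range.

## Working session

There is one attempt and no reset: what is moved stays moved. The work goes in short steps, Python scripts to look and compute and a tool call to move; the robot and the scene stay as the last step left them, time stands still between calls to the robot, and variables do not carry over. Pictures are saved under pics/ and viewed, about 8 in all and at most 12, crops included, and the job is handed in when it is done.

Besides the shell and the picture viewer there is one more tool, called after "Call:" as name(argument=value, ...), one argument or row to a line, values as JSON. apply_moves: Moves the arm, as the interface text tells. Its arguments: {"type":"object","properties":{"commands":{"type":"array","items":{"type":"array","items":{"type":"number"}}},"squeeze":{"type":"number"}},"required":["commands"]}

```bash
mkdir -p pics; ls; cat > h.py <<'E'
import numpy as np,cv2
from workcell import manip,camera,camera_info,workorder,nets
from scipy.spatial.transform import Rotation as R
def Rm(r):
    r=np.array(r,float)
    return r if r.shape==(3,3) else R.from_quat(r).as_matrix()
def pts(name,d):
    i=camera_info(name);K=np.array(i["camera_matrix"]);h,w=d.shape
    u,v=np.meshgrid(np.arange(w),np.arange(h))
    p=np.stack([(u-K[0,2])/K[0,0]*d,(v-K[1,2])/K[1,1]*d,d],-1)
    return p@Rm(i["rotation"]).T+np.array(i["xyz"])
def save(n,im): cv2.imwrite(f"pics/{n}.png",cv2.cvtColor(im,cv2.COLOR_RGB2BGR))
E
python3 - <<'E'
from h import *
o=manip.get_obs();print(o)
for c in("scene","top"):
    print(camera_info(c))
    im,d=camera(c);save(c,im);np.save(c,d);np.save(c+"_im",im)
    for t in("case","cover","insert","weight_200g","striker","bend_support","plate","lip_bay","lip_deck","bay"):
        for f in("place_of",):
            print(c,t,[(np.round(r["xy"]).tolist(),round(r["conf"],2)) for r in getattr(nets,f)(c,t)][:4])
print(camera_info("wrist"))
E
```

```text
pics
{'clock': 0.0, 'joint_pos': array([ 1.22133255,  0.33290163, -0.0647054 ,  1.46094846,  0.02157329,
        1.34990921, -0.08849066]), 'joint_velocities': array([ 0.00179952, -0.00073251,  0.00037741, -0.00153511,  0.0001603 ,
       -0.00094346,  0.00050494]), 'tau': array([ 3.34059632e-05, -6.25436497e+01,  4.95064328e-02, -3.91614139e+01,
        1.62584195e-02,  9.79690289e-03, -1.30334655e-06]), 'position': array([ 0.20055404, -0.59154301,  0.23049395]), 'ee_rot': array([ 9.86672023e-01,  1.62719933e-01, -1.39798201e-04, -7.22817456e-04]), 'ft_force': array([0.1397843 , 0.36923498, 0.12646948]), 'torque': array([ 0.03630011, -0.00945892, -0.02031637]), 'grip_width': 0.9979992546745234}
{'camera_matrix': array([[444.76320243,   0.        , 318.05789488],
       [  0.        , 444.76320243, 202.55692048],
       [  0.        ,   0.        ,   1.        ]]), 'xyz': array([-0.22197353,  0.76225904,  0.84296097]), 'rotation': array([-0.34463185,  0.82077514, -0.42308109,  0.16899544])}
scene case []
scene cover [([314.0, 214.0], 0.87)]
scene insert [([379.0, 198.0], 0.43)]
scene
[... 864 characters left out ...]
 218.0], 0.65)]
top lip_bay [([313.0, 217.0], 0.41), ([323.0, 210.0], 0.37), ([291.0, 226.0], 0.26)]
top lip_deck [([293.0, 227.0], 0.56)]
top bay [([314.0, 219.0], 0.94)]
{'camera_matrix': array([[309.70691629,   0.        , 325.47428497],
       [  0.        , 309.70691629, 202.88417063],
       [  0.        ,   0.        ,   1.        ]]), 'T_tool_cam': array([[-2.00935087e-04, -9.62825749e-01, -2.70123188e-01,
         6.83230292e-02],
       [ 9.99999934e-01, -1.11598120e-04, -3.46084803e-04,
        -1.25872320e-03],
       [ 3.03074120e-04, -2.70123240e-01,  9.62825708e-01,
        -1.41028015e-01],
       [ 0.00000000e+00,  0.00000000e+00,  0.00000000e+00,
         1.00000000e+00]])}
```

```bash
python3 - <<'E'
from h import *
im=np.load("top_im.npy");save("topc",cv2.resize(im[120:320,170:470],None,fx=2.6,fy=2.6,interpolation=cv2.INTER_CUBIC))
d=np.load("top.npy");P=pts("top",d)
for u,v in[(427,262),(412,182),(309,219),(221,237),(214,166)]: print((u,v),P[v,u].round(3))
m=(P[...,2]>.008)&(P[...,2]<.1)
n,l,s,c=cv2.connectedComponentsWithStats(m.astype(np.uint8))
for i in range(1,n):
    if s[i,4]>30:
        q=P[l==i];r=cv2.minAreaRect((q[:,:2]*1000).astype(np.float32));print(s[i],np.round(r[0]),np.round(r[1]),round(r[2],1),"z",np.percentile(q[:,2],[5,50,95]).round(3))
E
```

```text
(427, 262) [ 0.423 -0.342  0.018]
(412, 182) [ 0.658 -0.303  0.018]
(309, 219) [0.548 0.002 0.035]
(221, 237) [0.497 0.257 0.027]
(214, 166) [0.708 0.284 0.015]
[ 549    0   91   68 1361] [1044. -805.] [324. 166.] 49.6 z [0.036 0.066 0.097]
[295  88  93  74 584] [835. -95.] [224. 279.] 0.1 z [0.009 0.019 0.025]
[167 119  18  16  58] [825. 401.] [27. 57.] 51.6 z [0.008 0.01  0.015]
[  73  137   50   83 3563] [674. 631.] [245. 142.] 4.4 z [0.023 0.052 0.061]
[185 152  49  31 725] [705. 297.] [ 51. 140.] 19.0 z [0.009 0.014 0.042]
[399 172  28  23 450] [ 657. -303.] [68. 75.] 9.8 z [0.014 0.02  0.026]
[ 123  189   56   76 3029] [530. 468.] [211. 153.] 5.7 z [0.009 0.012 0.017]
[ 258  195   80   55 2236] [541.  39.] [ 98. 222.] 18.8 z [0.015 0.031 0.042]
[218 229  11  10  84] [507. 252.] [26. 27.] 41.9 z [0.012 0.03  0.047]
[389 233  18  14 128] [ 489. -259.] [25. 49.] 26.1 z [0.008 0.012 0.017]
[416 253  26  17 286] [ 426. -347.] [70. 35.] 76.2 z [0.011 0.016 0.022]
[  68  267   44   37 1170] [365. 613.] [101.  90.] 79.9 z [0.024 0.059 0.093]
[410 297  15  14 170] [ 305. -308.] [37. 36.] 88.7 z [0.017 0.04  0.06 ]
[380 302   8   8  52] [ 298. -213.] [20. 20.] 4.3 z [0.014 0.022 0.037]
[ 270  370   80   30 1888] [75.  1.] [227.  82.] 89.6 z [0.009 0.013 0.079]
```

View pics/topc.png

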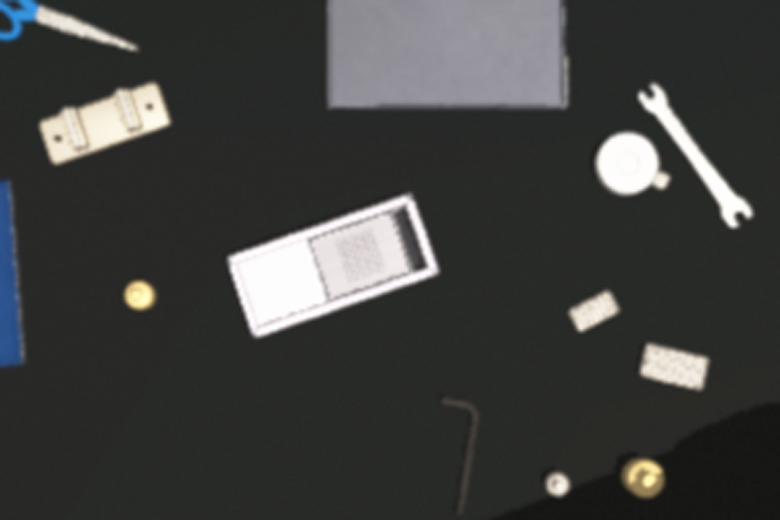

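Candidates for the insert in the top image: the small serrated block at pixel (398,239), measured 25×49 mm, and the larger one at (427,261), 35×70 mm. By the size given I choose the small one. I'll check it with a close wrist crop on the way. The case is at about (0.541, 0.039), yaw about 18.8°, with the bay end on the right of the image and the cover slightly open.

Call:
apply_moves(
  commands=[
    [0.0345,-0.0203,0,0,1],
    [0.0345,-0.0203,0,0,1],
    [0.0345,-0.0203,0,0,1],
    [0.0345,-0.0203,0,0,1],
    [0.0345,-0.0203,0,0,1],
  ],
)

```text
clock: 1.52
position: [0.327, -0.4431, 0.2297]
ee_rot: [0.988, 0.154, -0.002, 0.001]
ft_force: [1.0, -0.2, 0.4]
grip_width: 0.299
```

Call:
apply_moves(
  commands=[
    [0.0345,-0.0203,0,0,1],
    [0.0345,-0.0203,0,0,1],
    [0.0345,-0.0203,0,0,1],
    [0.0345,-0.0203,0,0,1],
    [0.0345,-0.0203,0,0,1],
  ],
)

```text
clock: 1.93
position: [0.4648, -0.2865, 0.2301]
ee_rot: [0.988, 0.153, -0.002, 0.003]
ft_force: [1.7, -0.6, -0.1]
grip_width: -0.002
```

Call:
apply_moves(
  commands=[
    [0.0345,-0.0203,0,0,1],
    [0,0,0,0,1],
  ],
)

```text
clock: 2.1
position: [0.4975, -0.2469, 0.2305]
ee_rot: [0.987, 0.158, 0.0, 0.002]
ft_force: [0.1, 0.9, -0.2]
grip_width: -0.002
```

```bash
cat >> h.py <<'E'
def wrist(n=None):
    o=manip.get_obs();im,d=camera("wrist");i=camera_info("wrist");K=i["camera_matrix"]
    u,v=np.meshgrid(np.arange(640),np.arange(400));x=u-K[0,2];y=v-K[1,2];r=np.hypot(x,y)+1e-9;t=np.tan(r/K[0,0])
    p=np.stack([x/r*t*d,y/r*t*d,d],-1);T=i["T_tool_cam"]
    p=p@T[:3,:3].T+T[:3,3];p=p@Rm(o["ee_rot"]).T+o["position"]
    p[d<=0]=np.nan
    if n: save(n,im)
    return im,d,p,o
def blobs(P,lo,hi,minn=60):
    m=(P[...,2]>lo)&(P[...,2]<hi);n,l,s,c=cv2.connectedComponentsWithStats(m.astype(np.uint8))
    for i in range(1,n):
        if s[i,4]>minn:
            q=P[l==i];r=cv2.minAreaRect((q[:,:2]*1000).astype(np.float32));print(s[i],np.round(r[0],1),np.round(r[1],1),round(r[2],1),"z",np.percentile(q[:,2],[5,50,95]).round(4))
E
python3 - <<'E'
from h import *
im,d,P,o=wrist("w1");blobs(P,.006,.06,300)
print("tops");blobs(P,.010,.018,200)
E
```

```text
[  65   31  142   99 9599] [540.6  35.8] [ 93.4 218.8] 19.2 z [0.0174 0.0321 0.0389]
[ 382   36   61   64 2733] [ 652.6 -300.9] [77.7 67.5] 27.4 z [0.015  0.0199 0.0215]
[ 20  76  23  18 303] [509.2 250.2] [26.8 27.7] 86.2 z [0.0084 0.0265 0.043 ]
[312 173  44  25 868] [ 490.  -259.1] [25.7 51.2] 24.7 z [0.0093 0.0108 0.0124]
[185 214  27  82 457] [ 331.4 -112.9] [128.8  39.1] 7.3 z [0.0062 0.0075 0.0088]
[ 354  227   58   48 1424] [ 427.4 -347.5] [69.9 36.5] 75.7 z [0.0107 0.0156 0.0171]
[  82  314   40   55 1182] [36.  61.1] [161.2 111.1] 0.4 z [0.0092 0.011  0.053 ]
[ 574  349   66   51 1150] [  287.3 -1137.6] [136.9 272.8] 40.6 z [0.0084 0.0314 0.0567]
tops
[312 173  44  25 715] [ 490.2 -259.5] [25.5 50.4] 25.3 z [0.0101 0.0111 0.0124]
[ 355  229   57   46 1360] [ 427.4 -347.5] [69.9 36.5] 75.6 z [0.0136 0.0157 0.0171]
[ 82 316  37  52 827] [46.9 97.6] [ 80.3 182.1] 66.4 z [0.0102 0.011  0.0122]
```

View pics/w1.png

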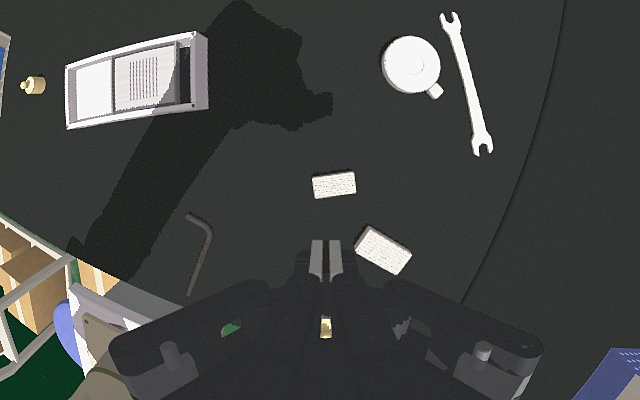

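Wrist view: the insert is at (334,185), 25.5×50.4 mm, serrations up, at world (0.490,-0.259), yaw 25°. The look-alike at (384,250) is 37×70 mm. The choice stands. Next I go over the cover.

Call:
apply_moves(
  commands=[
    [0.0186,-0.0313,0,0,1],
    [0.0186,-0.0313,0,0,1],
    [0.0186,-0.0313,0,0,1],
    [0.0186,-0.0313,0,0,1],
    [0.0186,-0.0313,0,0,1],
  ],
)

```text
clock: 2.57
position: [0.5344, -0.0796, 0.2287]
ee_rot: [0.989, 0.148, -0.002, 0.005]
ft_force: [-0.1, -0.5, -0.3]
grip_width: 0.004
```

Call:
apply_moves(
  commands=[
    [0.0186,-0.0313,0,0,1],
    [0.0186,-0.0313,0,0,1],
    [0,0,0,0,1],
    [0,0,0,0,1],
  ],
)

```text
clock: 2.9
position: [0.5524, 0.0004, 0.2286]
ee_rot: [0.989, 0.151, -0.001, 0.004]
ft_force: [0.3, -0.7, 0.2]
grip_width: -0.001
```

```bash
python3 - <<'E'
from h import *
im,d,P,o=wrist();print(o["position"],o["ee_rot"])
save("w2",cv2.resize(im[60:320,190:470],None,fx=2.4,fy=2.4))
np.save("w2P",P);np.save("w2im",im)
blobs(P,.01,.05,500);blobs(P,.036,.045,500)
E
```

```text
[5.52373481e-01 3.54569812e-04 2.28560416e-01] [ 9.88532708e-01  1.50946729e-01 -6.33808362e-04  4.21529123e-03]
[   0    0   76  183 5436] [593.4 509.8] [401.9 211.7] 31.3 z [0.0101 0.0111 0.0436]
[ 104    0   87   35 1508] [703.9 296.6] [ 47.9 141.1] 17.7 z [0.0102 0.0139 0.0405]
[ 335    0  221  111 1533] [812.6 -94. ] [181.2 273.8] 0.2 z [0.0109 0.0191 0.0215]
[  197   135   193    88 14646] [541.3  36. ] [ 93.4 216. ] 19.2 z [0.0177 0.0319 0.0389]
[ 530  149   37   51 1436] [ 654.1 -300.4] [76.1 69. ] 25.9 z [0.0134 0.0199 0.0214]
[488 299  36  28 533] [ 430.3 -347.7] [71.6 31.5] 78.5 z [0.0118 0.0155 0.0172]
[ 197  137  193   86 3686] [540.8  36. ] [ 92.7 215.9] 18.9 z [0.0365 0.0381 0.0395]
```

View pics/w2.png

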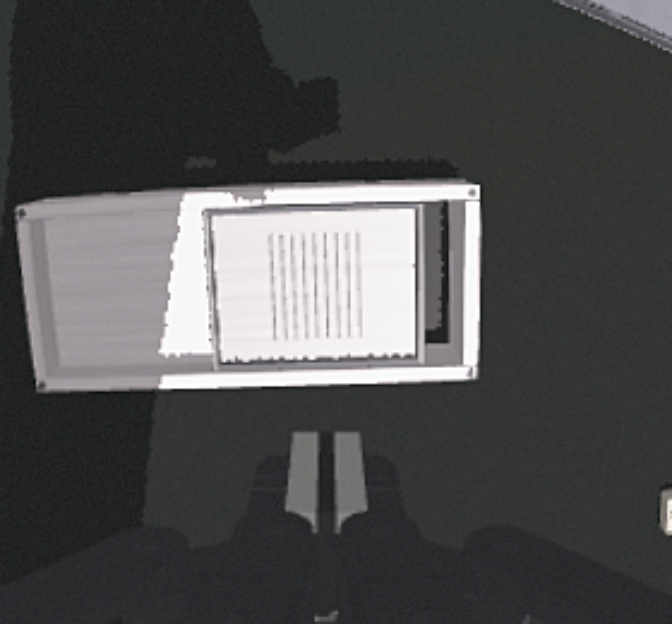

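The crop shows the cover open by about 20 mm (lips at about x=210 and x=420 in the crop), the bay gap on the right and the deck on the left. Next I profile it in the case frame.

```bash
python3 - <<'E'
from h import *
P=np.load("w2P.npy");a=np.radians(19.0);c=np.array([.541,.036])
ex=np.array([np.cos(a),np.sin(a)]);ey=np.array([-np.sin(a),np.cos(a)])
q=(P[...,:2]-c);X=q@ex;Y=q@ey;Z=P[...,2]
m=(abs(X)<.02)
for y in np.arange(-.108,.108,.003):
    k=m&(abs(Y-y)<.0015)
    if k.any(): print(round(y*1e3),(np.median(Z[k])*1e3).round(1),end=" | ")
o=manip.get_obs();p=o["position"][:2]-c;print("\nTCP case",p@ex,p@ey);Rt=Rm(o["ee_rot"]);print(Rt.round(3),np.degrees(np.arctan2(Rt[1,0],Rt[0,0])))
E
```

```text
-108 38.1 | -105 38.6 | -102 26.7 | -99 3.2 | -96 313.8 | -93 317.4 | -90 317.6 | -87 317.6 | -84 315.6 | -81 312.7 | -78 310.0 | -75 304.6 | -72 300.1 | -69 295.6 | -66 290.6 | -63 287.9 | -60 286.4 | -57 282.3 | -54 321.0 | -51 313.3 | -48 308.9 | -45 308.9 | -42 308.6 | -39 294.3 | -36 303.9 | -33 291.8 | -30 308.7 | -27 308.6 | -24 307.7 | -21 312.5 | -18 319.4 | -15 280.6 | -12 286.0 | -9 287.6 | -6 290.0 | -3 293.3 | 0 298.1 | 3 303.1 | 6 308.0 | 9 312.1 | 12 313.8 | 15 316.1 | 18 317.2 | 21 318.2 | 24 313.4 | 27 18.6 | 30 18.6 | 33 18.7 | 36 18.4 | 39 18.6 | 42 18.6 | 45 18.4 | 48 18.6 | 51 18.5 | 54 18.7 | 57 18.4 | 60 18.5 | 63 18.5 | 66 18.5 | 69 18.5 | 72 18.7 | 75 18.5 | 78 18.6 | 81 18.5 | 84 18.5 | 87 18.6 | 90 18.6 | 93 18.6 | 96 18.6 | 99 19.0 | 102 32.4 | 105 38.4 | 
TCP case -0.0007270682685019625 -0.03683762966672381
[[ 0.954  0.299  0.   ]
 [ 0.299 -0.954 -0.008]
 [-0.002  0.007 -1.   ]] 17.392077208292378
```

```bash
python3 - <<'E'
from h import *
P=np.load("w2P.npy");a=np.radians(19.0);c=np.array([.541,.036])
ex=np.array([np.cos(a),np.sin(a)]);ey=np.array([-np.sin(a),np.cos(a)])
q=(P[...,:2]-c);X=q@ex;Y=q@ey;Z=P[...,2]
m=(abs(X)<.025)&(Z<.06)
for y in np.arange(-.102,.03,.002):
    k=m&(abs(Y-y)<.001)
    if k.any(): print(round(y*1e3),(np.percentile(Z[k],[10,50,90])*1e3).round(1).tolist(),end="|")
E
```

```text
-102 [5.4, 25.0, 38.2]|-100 [2.2, 3.8, 36.1]|-98 [2.0, 2.9, 4.2]|-96 [2.2, 3.1, 4.1]|-94 [1.8, 3.0, 4.0]|-92 [2.5, 3.2, 3.9]|-90 [2.1, 3.1, 3.8]|-88 [2.1, 2.8, 3.8]|-86 [2.6, 3.2, 3.6]|-82 [36.3, 37.3, 37.9]|-80 [29.3, 36.3, 38.2]|-78 [31.1, 32.0, 33.1]|-76 [31.2, 31.9, 32.9]|-74 [31.1, 32.2, 32.9]|-72 [31.1, 32.2, 33.1]|-70 [31.1, 32.1, 33.0]|-68 [30.9, 32.0, 33.0]|-66 [31.3, 32.0, 32.8]|-64 [31.2, 32.0, 33.1]|-62 [31.3, 31.9, 32.9]|-60 [31.1, 31.9, 32.9]|-58 [31.0, 32.1, 33.0]|-56 [31.3, 32.2, 33.0]|-54 [31.2, 32.1, 33.2]|-52 [31.2, 32.3, 33.2]|-50 [31.2, 32.2, 33.1]|-48 [31.4, 32.4, 33.4]|-46 [31.0, 32.1, 33.1]|-44 [31.3, 32.1, 33.2]|-42 [31.2, 32.0, 33.1]|-40 [31.4, 32.2, 33.1]|-38 [31.3, 32.1, 33.3]|-36 [31.3, 32.1, 33.1]|-34 [31.0, 32.0, 32.8]|-32 [31.3, 32.1, 33.2]|-30 [31.1, 32.1, 33.1]|-28 [31.4, 32.3, 33.2]|-26 [31.3, 32.0, 32.8]|-24 [31.3, 32.2, 33.2]|-22 [31.3, 32.3, 33.2]|-20 [31.1, 31.9, 32.8]|-18 [31.3, 32.4, 33.1]|-16 [31.1, 31.9, 32.9]|-14 [31.1, 32.1, 33.3]|-12 [31.1, 32.2, 33.0]|-10 [31.3, 32.2, 32.9]|-8 [31.0, 31.9, 32.9]|-6 [31.2, 32.1, 33.0]|-4 [31.1, 32.0, 33.0]|-2 [31.4, 32.2, 33.1]|0 [31.3, 32.0, 33.1]|2 [31.1, 32.0, 33.0]|4 [31.2, 31.9, 33.0]|6 [31.3, 32.0, 33.0]|8 [31.1, 32.0, 32.9]|10 [30.8, 32.3, 33.0]|12 [31.2, 32.0, 33.1]|14 [29.3, 32.0, 37.4]|16 [36.5, 37.3, 38.2]|18 [36.3, 36.3, 36.3]|20 [17.7, 18.6, 19.8]|22 [17.7, 18.5, 19.4]|24 [17.6, 18.4, 19.4]|26 [17.7, 18.4, 19.1]|28 [17.8, 18.6, 19.5]|
```

Call:
apply_moves(
  commands=[
    [0.001,0,0.035,-1.6,1],
    [0,0,0.035,0,1],
    [0,0,0.035,0,1],
    [0,0,0.035,0,1],
    [0,0,0.025,0,1],
  ],
)

```text
clock: 3.37
position: [0.5587, -0.0088, 0.0654]
ee_rot: [0.987, 0.161, 0.007, 0.007]
ft_force: [0.1, 0.9, 0.2]
grip_width: -0.002
```

Call:
apply_moves(
  commands=[
    [0,0,0,0,1],
    [0,0,0,0,1],
  ],
)

```text
clock: 3.53
position: [0.5548, -0.0128, 0.0602]
ee_rot: [0.987, 0.159, 0.002, 0.007]
ft_force: [0.2, 0.7, 1.0]
grip_width: -0.002
```

Call:
apply_moves(
  commands=[
    [0.003,-0.014,0.012,0,1],
    [0,0,0,0,1],
    [0,0,0,0,1],
  ],
)

```text
clock: 3.78
position: [0.5555, -0.0026, 0.0523]
ee_rot: [0.988, 0.156, 0.004, 0.008]
ft_force: [-0.4, -0.0, -0.7]
grip_width: 0.005
```

Call:
apply_moves(
  commands=[
    [0,0,0.006,0,1],
    [0,0,0,0,1],
    [0,0,0,0,1],
  ],
)

```text
clock: 4.03
position: [0.5583, -0.0047, 0.0502]
ee_rot: [0.988, 0.155, 0.007, 0.009]
ft_force: [-0.2, -0.4, 0.1]
grip_width: 0.004
```

Call:
apply_moves(
  commands=[
    [-0.001,-0.001,0.004,0,1],
    [-0.001,-0.001,0.004,0,1],
    [0,0,0.003,0,1],
  ],
)

```text
clock: 4.28
position: [0.5571, -0.0045, 0.0403]
ee_rot: [0.988, 0.155, 0.008, 0.01]
ft_force: [-0.2, 0.1, -0.3]
grip_width: -0.002
```

Call:
apply_moves(
  commands=[
    [0,0,0.002,0,1],
    [0,0,0.002,0,1],
  ],
)

```text
clock: 4.45
position: [0.5567, -0.0046, 0.0354]
ee_rot: [0.988, 0.155, 0.008, 0.01]
ft_force: [0.2, -0.6, -0.6]
grip_width: 0.002
```

Call:
apply_moves(
  commands=[
    [0,0,0.001,0,1],
    [0,0,0.0005,0,1],
  ],
)

```text
clock: 4.62
position: [0.5566, -0.0046, 0.0332]
ee_rot: [0.988, 0.155, 0.007, 0.01]
ft_force: [-1.7, 0.2, 5.1]
grip_width: 0.001
```

Call:
apply_moves(
  commands=[
    [0,0,0.0007,0,1],
  ],
)

```text
clock: 4.7
position: [0.5566, -0.0046, 0.0328]
ee_rot: [0.988, 0.155, 0.007, 0.01]
ft_force: [-4.3, -0.5, 7.7]
grip_width: 0.001
```

Call:
apply_moves(
  commands=[
    [0,0,0.0008,0,1],
  ],
)

```text
clock: 4.78
position: [0.5566, -0.0046, 0.0324]
ee_rot: [0.988, 0.155, 0.007, 0.01]
ft_force: [-4.7, -0.3, 10.3]
grip_width: -0.002
```

Call:
apply_moves(
  commands=[
    [0,0,0.0006,0,1],
  ],
)

```text
clock: 4.87
position: [0.5566, -0.0046, 0.0324]
ee_rot: [0.988, 0.155, 0.007, 0.01]
ft_force: [-4.5, 0.1, 10.6]
grip_width: -0.007
```

Call:
apply_moves(
  commands=[
    [0,0,0.001,0,1],
    [0,0,0.001,0,1],
  ],
)

```text
clock: 5.03
position: [0.5567, -0.0046, 0.0321]
ee_rot: [0.988, 0.155, 0.007, 0.01]
ft_force: [-5.7, 0.0, 12.9]
grip_width: -0.008
```

Call:
apply_moves(
  commands=[
    [0,-0.003,0.001,0,1],
    [0,-0.003,0.001,0,1],
  ],
)

```text
clock: 5.2
position: [0.5559, -0.0022, 0.032]
ee_rot: [0.988, 0.154, 0.007, 0.013]
ft_force: [-3.9, -6.6, 13.0]
grip_width: -0.0
```

Call:
apply_moves(
  commands=[
    [0,-0.005,0.0011,0,1],
    [0,-0.005,0.0011,0,1],
    [0,-0.005,0.0011,0,1],
  ],
)

```text
clock: 5.45
position: [0.5533, 0.0051, 0.0319]
ee_rot: [0.988, 0.151, 0.008, 0.017]
ft_force: [-3.7, -7.0, 12.8]
grip_width: 0.003
```

Call:
apply_moves(
  commands=[
    [-0.001,-0.009,0.0012,0,1],
    [-0.001,-0.009,0.0012,0,1],
  ],
)

```text
clock: 5.62
position: [0.5491, 0.0169, 0.032]
ee_rot: [0.989, 0.148, 0.01, 0.021]
ft_force: [-0.9, -6.0, 13.9]
grip_width: -0.001
```

```bash
cat >> h.py <<'E'
def case(p=None,a=19.0,c=(.541,.036)):
    a=np.radians(a);M=np.array([[np.cos(a),np.sin(a)],[-np.sin(a),np.cos(a)]]);o=manip.get_obs()
    Rt=Rm(o["ee_rot"]);q=M@(o["position"][:2]-c)
    print("t",round(o["clock"],2),"TCP case mm",(q*1e3).round(1),"z",(o["position"][2]*1e3).round(2),"F case",(M@o["ft_force"][:2]).round(1),o["ft_force"][2].round(1),"yaw",np.degrees(np.arctan2(Rt[1,0],Rt[0,0])).round(1),"toolz",Rt[:,2].round(3))
    return M
def prof(P,M,c=(.541,.036),w=.025):
    q=(P[...,:2]-c)@M.T;m=(abs(q[...,0])<w)&(P[...,2]<.06)
    for y in np.arange(-.104,.104,.004):
        k=m&(abs(q[...,1]-y)<.002)
        if k.any(): print(round(y*1e3),(np.median(P[...,2][k])*1e3).round(1),end="|")
    print()
E
python3 - <<'E'
from h import *
M=case();im,d,P,o=wrist();prof(P,M,w=.03);case()
E
```

```text
t 5.62 TCP case mm [  1.4 -20.7] z 31.98 F case [-2.8 -5.4] 13.9 yaw 17.1 toolz [ 0.027 -0.038 -0.999]
-104 38.3|-100 20.6|-96 3.1|-92 3.1|-88 3.1|-84 3.1|-80 3.1|-76 3.1|-72 3.1|-64 3.1|-60 37.4|-56 30.8|-52 30.3|-48 30.3|-44 30.3|-40 30.4|-36 30.3|-32 30.7|-28 30.7|-24 31.0|-20 31.0|-16 31.0|-12 30.8|-8 30.8|-4 30.5|0 30.4|4 30.5|8 30.4|12 30.3|16 30.3|20 30.3|24 30.3|28 30.4|32 30.3|36 32.4|40 37.4|48 18.6|52 18.5|56 18.5|60 18.5|64 18.6|68 18.6|72 18.6|76 18.5|80 18.6|84 18.5|88 18.5|92 18.6|96 18.5|100 28.4|
t 5.67 TCP case mm [  1.5 -18.8] z 31.94 F case [-4.6 -3.3] 14.0 yaw 17.2 toolz [ 0.026 -0.037 -0.999]
```

Call:
apply_moves(
  commands=[
    [-0.001,-0.01,0.0009,-0.7,1],
    [-0.001,-0.01,0.0009,-0.7,1],
  ],
)

```text
clock: 5.83
position: [0.5438, 0.0323, 0.0323]
ee_rot: [0.987, 0.159, 0.012, 0.024]
ft_force: [-0.6, -6.5, 11.4]
grip_width: -0.003
```

Call:
apply_moves(
  commands=[
    [-0.001,-0.01,0.0009,0,1],
    [-0.001,-0.01,0.0009,0,1],
  ],
)

```text
clock: 6.0
position: [0.5386, 0.0471, 0.0323]
ee_rot: [0.987, 0.157, 0.015, 0.027]
ft_force: [-0.5, -6.3, 11.3]
grip_width: 0.002
```

Call:
apply_moves(
  commands=[
    [-0.001,-0.01,0.0014,0,1],
    [-0.001,-0.01,0.0014,0,1],
  ],
)

```text
clock: 6.17
position: [0.5335, 0.0621, 0.0315]
ee_rot: [0.987, 0.155, 0.017, 0.03]
ft_force: [-3.5, -8.8, 18.6]
grip_width: -0.002
```

Call:
apply_moves(
  commands=[
    [-0.001,-0.008,0.0013,0,1],
    [-0.001,-0.006,0.0013,0,1],
  ],
)

```text
clock: 6.33
position: [0.5299, 0.0724, 0.0315]
ee_rot: [0.987, 0.154, 0.019, 0.033]
ft_force: [-3.6, -7.2, 18.3]
grip_width: 0.003
```

```bash
python3 - <<'E'
from h import *
M=case();im,d,P,o=wrist();prof(P,M,w=.03)
E
```

```text
t 6.33 TCP case mm [ 1.3 38. ] z 31.45 F case [-5.8 -5.7] 18.3 yaw 17.8 toolz [ 0.048 -0.058 -0.997]
-104 36.8|-100 20.6|-96 3.0|-92 3.0|-88 3.0|-84 3.0|-80 3.0|-76 3.1|-72 3.0|-68 3.0|-64 3.0|-60 3.0|-56 3.1|-52 3.0|-48 3.0|-44 3.0|-40 3.0|-36 3.0|-32 3.1|-28 3.0|-24 3.0|-20 3.1|-16 3.1|-12 3.5|-8 3.1|-4 4.2|0 36.4|4 29.7|8 29.7|12 29.7|16 29.7|20 29.7|24 29.8|28 30.1|32 30.3|36 30.3|40 30.5|44 30.7|48 30.3|52 30.3|56 29.8|60 29.8|64 29.8|68 29.9|72 29.7|76 29.8|80 29.8|84 29.8|88 29.8|92 29.8|96 35.9|100 36.0|
```

Call:
apply_moves(
  commands=[
    [-0.001,-0.003,0.0006,0,1],
    [-0.001,-0.002,0.0006,0,1],
  ],
)

```text
clock: 6.55
position: [0.5294, 0.0744, 0.0331]
ee_rot: [0.987, 0.153, 0.022, 0.035]
ft_force: [1.3, -4.6, 7.1]
grip_width: 0.001
```

Call:
apply_moves(
  commands=[
    [0,0,-0.004,0,1],
    [0,0,-0.01,0,1],
    [0,0,-0.03,0,1],
    [0,0,-0.04,0,1],
    [0,0,-0.04,0,1],
  ],
)

```text
clock: 6.97
position: [0.5175, 0.0814, 0.1547]
ee_rot: [0.987, 0.154, 0.015, 0.034]
ft_force: [1.1, 0.3, 0.2]
grip_width: -0.002
```

Call:
apply_moves(
  commands=[
    [0,0,-0.02,0,-0.1],
    [0,0,0,0,-0.1],
    [0,0,0,0,-0.1],
  ],
)

```text
clock: 7.22
position: [0.5192, 0.0858, 0.1861]
ee_rot: [0.987, 0.155, 0.021, 0.034]
ft_force: [0.5, -0.3, -1.0]
grip_width: 0.422
```

```bash
python3 - <<'E'
from h import *
M=case();im,d,P,o=wrist();prof(P,M,w=.03);print(o["joint_pos"].round(2),o["ee_rot"].round(3),o["position"],o["grip_width"])
E
```

```text
t 7.22 TCP case mm [-4.4 54.2] z 186.06 F case [ 0.4 -0.4] -1.0 yaw 17.9 toolz [ 0.052 -0.06  -0.997]
-104 38.1|-100 19.6|-96 3.1|-92 3.0|-88 2.9|-84 3.2|-80 3.0|-76 3.0|-72 2.9|-68 2.9|-64 2.9|-60 3.1|-56 3.2|-52 3.0|-48 3.0|-44 3.1|-40 3.0|-36 3.2|-32 3.1|-28 3.2|-24 3.0|-20 3.0|-16 3.2|-12 3.0|-8 3.2|0 37.1|4 32.1|8 32.1|12 32.0|16 32.0|20 32.0|24 32.1|28 32.0|32 32.1|36 32.0|40 32.0|44 32.0|48 32.0|52 32.0|56 32.1|60 32.0|64 32.0|68 32.1|72 32.1|76 32.1|80 32.0|84 32.0|88 32.1|92 32.0|96 32.9|100 36.6|
[ 0.24  0.16 -0.58  1.79  0.18  1.19 -1.66] [0.987 0.155 0.021 0.034] [0.51917698 0.08580769 0.18605512] 0.42180862838082916
```

Call:
apply_moves(
  commands=[
    [-0.0148,0.0355,0.002,0,-0.2],
    [-0.0148,0.0355,0.002,0,-0.2],
    [-0.0148,0.0355,0.002,0,-0.2],
    [-0.0148,0.0355,0.002,0,-0.2],
    [-0.0148,0.0355,0.002,0,-0.2],
  ],
)

```text
clock: 7.68
position: [0.5016, -0.1016, 0.1806]
ee_rot: [0.986, 0.164, 0.019, 0.03]
ft_force: [0.5, -0.3, 1.1]
grip_width: 0.599
```

Call:
apply_moves(
  commands=[
    [-0.0148,0.0355,0.002,0,-0.2],
    [-0.0148,0.0355,0.002,0,-0.2],
    [-0.0148,0.0355,0.002,0,-0.2],
    [-0.0148,0.0355,0.002,0,-0.2],
    [0,0,0,-7.1,-0.2],
  ],
)

```text
clock: 8.1
position: [0.4834, -0.2702, 0.1721]
ee_rot: [0.975, 0.22, 0.011, 0.029]
ft_force: [-0.8, -0.6, -0.3]
grip_width: 0.596
```

Call:
apply_moves(
  commands=[
    [0,0,0,-7.1,-0.2],
    [0,0,0,-7.1,-0.2],
    [0,0,0,-7.1,-0.2],
    [0,0,0,-7.1,-0.2],
    [0,0,0,-7.1,-0.2],
  ],
)

```text
clock: 8.52
position: [0.4775, -0.2729, 0.1624]
ee_rot: [0.859, 0.511, -0.002, 0.024]
ft_force: [0.5, 0.4, 1.1]
grip_width: 0.598
```

Call:
apply_moves(
  commands=[
    [0,0,0,-7.1,-0.2],
    [0,0,0,-7.1,-0.2],
    [0,0,0,-7.1,-0.2],
    [0,0,0,-7.1,-0.2],
    [0,0,0,-7.1,-0.2],
  ],
)

```text
clock: 8.93
position: [0.4733, -0.2707, 0.1533]
ee_rot: [0.66, 0.751, -0.01, 0.015]
ft_force: [-0.2, -0.4, 0.2]
grip_width: 0.601
```

```bash
cat >> h.py <<'E'
def to(x,y,z,yaw):
    o=manip.get_obs();Rt=Rm(o["ee_rot"]);p=o["position"];yw=np.degrees(np.arctan2(Rt[1,0],Rt[0,0]))
    print("t",round(o["clock"],2),"pos",p.round(4),"yaw",yw.round(1),"toolz",Rt[:,2].round(3),"grip",round(o["grip_width"]*85,1),"mm F",o["ft_force"].round(1),"j7",o["joint_pos"][6].round(2))
    print("tool shift mm",(Rt.T@(np.array([x,y,z])-p)*1e3).round(1),"turn deg",(yw-yaw).round(1))
E
python3 - <<'E'
from h import *
to(.490,-.2593,.20,115.3)
E
```

```text
t 8.93 pos [ 0.4733 -0.2707  0.1533] yaw 97.3 toolz [ 0.009 -0.035 -0.999] grip 51.1 mm F [-0.2 -0.4  0.2] j7 0.45
tool shift mm [  7.5  18.2 -46.9] turn deg -18.0
```

Call:
apply_moves(
  commands=[
    [0,0,-0.001,-7,-0.2],
    [0,0,-0.001,-7,-0.2],
    [0.0025,0.02,0,-5,-0.2],
    [0,0,0,0,-0.2],
    [0,0,0,0,-0.2],
  ],
)

```text
clock: 9.35
position: [0.4869, -0.259, 0.1465]
ee_rot: [0.52, 0.854, -0.013, 0.006]
ft_force: [-0.4, -1.1, -0.0]
grip_width: 0.6
```

```bash
python3 - <<'E'
from h import *
im,d,P,o=wrist("w3");blobs(P,.006,.018,200)
to(.490,-.2593,.06,115.3)
E
```

```text
[266   0  45  12 256] [ 375.1 -121.5] [40.2 11.6] 23.8 z [0.0061 0.0073 0.0087]
[459   0  80  78 502] [562.1 -63.4] [ 46.3 105.6] 78.3 z [0.0066 0.0123 0.0176]
[532   0  10  63 383] [596.9  -5.4] [ 3.4 73.4] 18.7 z [0.0065 0.0121 0.0169]
[ 520   71   99  194 1292] [724. -94.] [268.3   5.2] 89.9 z [0.0065 0.0114 0.0172]
[143 135  21  38 219] [ 314.  -301.6] [15.7 38.1] 36.6 z [0.0069 0.0127 0.0176]
[ 317  165   29   54 1468] [ 490.1 -258.9] [25.7 50.3] 26.8 z [0.0095 0.0108 0.0121]
[ 204  206   65   68 2147] [ 427.2 -347.4] [70.1 35.5] 76.2 z [0.0129 0.0156 0.017 ]
[528 235 112  76 600] [ 865.8 -208.6] [249.3 114.1] 32.1 z [0.0066 0.0123 0.0177]
[426 263  45  16 242] [ 640.1 -275.3] [47.9 10.8] 36.9 z [0.0068 0.0125 0.0177]
[  4 363  48  37 208] [    3.8 -1080.7] [192.4  27.6] 7.9 z [0.0064 0.0123 0.0175]
t 9.4 pos [ 0.487  -0.2585  0.1464] yaw 117.3 toolz [-0.003 -0.027 -1.   ] grip 51.0 mm F [-0.7 -0.5  0.1] j7 0.75
tool shift mm [-0.1  3.6 86.4] turn deg 2.0
```

View pics/w3.png

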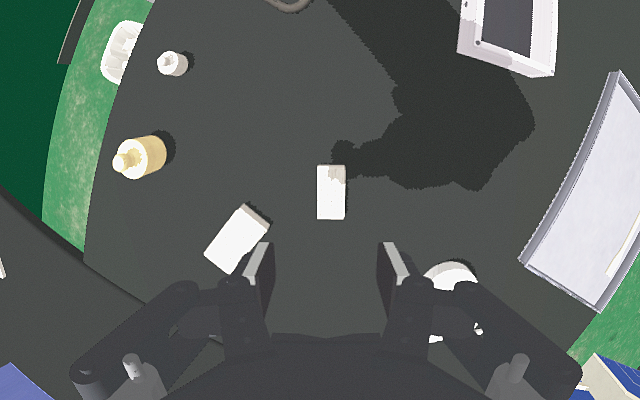

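Insert at (331,192) between the open fingers and aligned with them, larger look-alike off to the side at (237,238). Next is the descent.

Call:
apply_moves(
  commands=[
    [0,0.0035,0.03,1,-0.2],
    [0,0,0.03,0,-0.2],
    [0,0,0.02,0,-0.2],
    [0,0,0.006,0,-0.2],
    [0,0,0.001,0,-0.2],
  ],
)

```text
clock: 9.82
position: [0.4883, -0.2598, 0.055]
ee_rot: [0.531, 0.847, -0.012, 0.005]
ft_force: [-0.8, -0.1, 0.2]
grip_width: 0.601
```

```bash
python3 - <<'E'
from h import *
to(.490,-.259,.004,116)
E
```

```text
t 9.82 pos [ 0.4883 -0.2598  0.055 ] yaw 115.9 toolz [-0.004 -0.026 -1.   ] grip 51.1 mm F [-0.8 -0.1  0.2] j7 0.68
tool shift mm [ 1.1  2.6 51. ] turn deg -0.1
```

Call:
apply_moves(
  commands=[
    [0.001,0.002,0.018,0,-0.2],
    [0,0,0.014,0,-0.2],
    [0,0,0.007,0,-0.2],
    [0,0,0.003,0,-0.2],
  ],
)

```text
clock: 10.15
position: [0.4903, -0.2605, 0.0139]
ee_rot: [0.532, 0.846, -0.013, 0.007]
ft_force: [0.7, 0.3, 0.3]
grip_width: 0.598
```

```bash
python3 - <<'E'
from h import *
to(.490,-.259,.004,116)
E
```

```text
t 10.15 pos [ 0.4903 -0.2605  0.0139] yaw 115.7 toolz [-0.002 -0.028 -1.   ] grip 50.8 mm F [0.7 0.3 0.3] j7 0.64
tool shift mm [1.7 0.6 9.8] turn deg -0.3
```

Call:
apply_moves(
  commands=[
    [0.001,0,0.005,0,-0.2],
    [0,0,0.003,0,-0.2],
    [0,0,0.002,0,-0.2],
  ],
)

```text
clock: 10.4
position: [0.4905, -0.2606, 0.0045]
ee_rot: [0.533, 0.846, -0.013, 0.007]
ft_force: [0.6, 0.2, 0.0]
grip_width: 0.599
```

Call:
apply_moves(
  commands=[
    [0,0,0,0,0.3],
    [0,0,0,0,0.7],
    [0,0,0,0,1],
    [0,0,0,0,1],
    [0,0,0,0,1],
  ],
  squeeze=40,
)

```text
clock: 10.82
position: [0.4914, -0.261, 0.0059]
ee_rot: [0.533, 0.846, -0.013, 0.009]
ft_force: [-0.1, -0.0, -0.3]
grip_width: 0.278
```

Call:
apply_moves(
  commands=[
    [0,0,-0.005,0,1],
    [0,0,-0.015,0,1],
    [0,0,-0.03,0,1],
    [0,0,-0.035,0,1],
    [0,0,-0.03,0,1],
  ],
)

```text
clock: 11.23
position: [0.4867, -0.2552, 0.1188]
ee_rot: [0.532, 0.846, -0.013, 0.002]
ft_force: [1.4, -0.2, -1.3]
grip_width: 0.277
```

```bash
python3 - <<'E'
from h import *
a=np.radians(19);t=np.array([.541,.036])+(-.054)*np.array([-np.sin(a),np.cos(a)]);print(t)
to(t[0],t[1],.13,19)
E
```

```text
[ 0.55858068 -0.015058  ]
t 11.23 pos [ 0.4867 -0.2552  0.1188] yaw 115.7 toolz [-0.011 -0.023 -1.   ] grip 23.5 mm F [ 1.4 -0.2 -1.3] j7 0.71
tool shift mm [185.2 168.5 -17.5] turn deg 96.7
```

Call:
apply_moves(
  commands=[
    [0.0265,0.0241,-0.003,0,1],
    [0.0265,0.0241,-0.003,0,1],
    [0.0265,0.0241,-0.003,0,1],
    [0.0265,0.0241,-0.003,0,1],
    [0.0265,0.0241,-0.003,0,1],
  ],
)

```text
clock: 11.65
position: [0.5417, -0.0894, 0.14]
ee_rot: [0.54, 0.842, -0.014, 0.009]
ft_force: [0.9, -0.8, -0.7]
grip_width: 0.27
```

Call:
apply_moves(
  commands=[
    [0.0265,0.0241,-0.003,0,1],
    [0.0265,0.0241,-0.003,0,1],
    [0,0,-0.001,7.1,1],
    [0,0,-0.001,7.1,1],
    [0,0,-0.001,7.1,1],
  ],
)

```text
clock: 12.07
position: [0.5653, -0.0047, 0.1502]
ee_rot: [0.684, 0.729, -0.009, 0.012]
ft_force: [-0.1, -0.8, -0.3]
grip_width: 0.281
```

Call:
apply_moves(
  commands=[
    [0,0,-0.001,7.1,1],
    [0,0,-0.001,7.1,1],
    [0,0,-0.001,7.1,1],
    [0,0,-0.001,7.1,1],
    [0,0,-0.001,7.1,1],
  ],
)

```text
clock: 12.48
position: [0.5648, -0.0026, 0.1573]
ee_rot: [0.876, 0.482, -0.005, 0.014]
ft_force: [-0.2, 0.4, -0.9]
grip_width: 0.274
```

Call:
apply_moves(
  commands=[
    [0,0,-0.001,7.1,1],
    [0,0,-0.001,7.1,1],
    [0,0,-0.001,7.1,1],
    [0,0,-0.001,7.1,1],
    [0,0,-0.001,7.1,1],
  ],
)

```text
clock: 12.9
position: [0.5641, -0.0019, 0.1644]
ee_rot: [0.982, 0.19, 0.0, 0.014]
ft_force: [0.6, -1.0, -0.2]
grip_width: 0.278
```

```bash
python3 - <<'E'
from h import *
to(.5586,-.0151,.06,19)
E
```

```text
t 12.9 pos [ 0.5641 -0.0019  0.1644] yaw 21.9 toolz [ 0.006 -0.028 -1.   ] grip 23.6 mm F [ 0.6 -1.  -0.2] j7 -1.38
tool shift mm [ -9.4   7.2 104.7] turn deg 2.9
```

Call:
apply_moves(
  commands=[
    [-0.009,0.006,0.01,2.9,1],
    [0,0,0.03,0,1],
    [0,0,0.03,0,1],
    [0,0,0.01,0,1],
    [0,0,0,0,1],
  ],
)

```text
clock: 13.32
position: [0.56, -0.0128, 0.0866]
ee_rot: [0.987, 0.159, 0.004, 0.015]
ft_force: [-0.1, -0.3, -1.6]
grip_width: 0.275
```

```bash
python3 - <<'E'
from h import *
case();to(.5586,-.0151,.012,19)
im,d,P,o=wrist();save("w4",cv2.resize(im[100:360,190:460],None,fx=2.2,fy=2.2))
E
```

```text
t 13.32 TCP case mm [  2.1 -52.3] z 86.57 F case [-0.2 -0.3] -1.6 yaw 18.4 toolz [ 0.012 -0.029 -1.   ]
t 13.32 pos [ 0.56   -0.0128  0.0866] yaw 18.4 toolz [ 0.012 -0.029 -1.   ] grip 23.3 mm F [-0.1 -0.3 -1.6] j7 -1.45
tool shift mm [-2.2 -0.5 74.6] turn deg -0.6
```

View pics/w4.png

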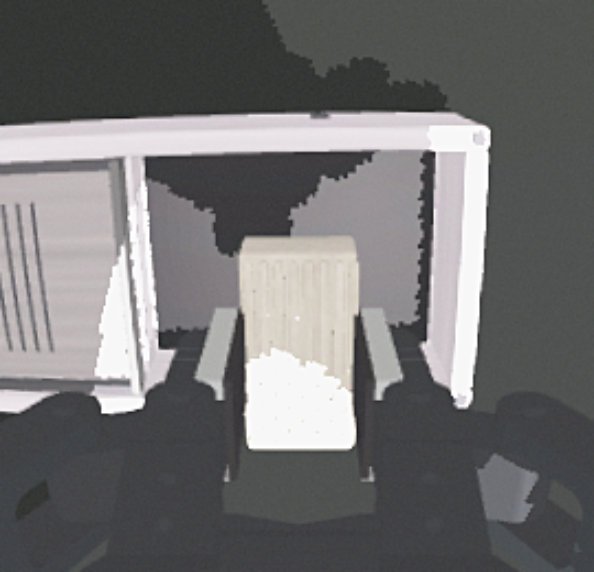

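Call:
apply_moves(
  commands=[
    [-0.002,0.001,0.02,0,1],
    [0,0,0.015,0,1],
    [0,0,0.007,0,1],
    [0,0,0.002,0,1],
  ],
)

```text
clock: 13.7
position: [0.5635, -0.0148, 0.0492]
ee_rot: [0.987, 0.16, 0.008, 0.016]
ft_force: [1.2, 0.0, -1.6]
grip_width: 0.279
```

```bash
python3 - <<'E'
from h import *
case();to(.5586,-.0151,.012,19)
E
```

```text
t 13.7 TCP case mm [  4.7 -55.4] z 49.23 F case [ 1.1 -0.4] -1.6 yaw 18.4 toolz [ 0.021 -0.028 -0.999]
t 13.7 pos [ 0.5635 -0.0148  0.0492] yaw 18.4 toolz [ 0.021 -0.028 -0.999] grip 23.7 mm F [ 1.2  0.  -1.6] j7 -1.47
tool shift mm [-5.1 -2.6 37.1] turn deg -0.6
```

Call:
apply_moves(
  commands=[
    [-0.006,-0.002,0.012,0,1],
    [-0.001,0,0.011,0,1],
    [0,0,0.006,0,1],
    [0,0,0.002,0,1],
  ],
)

```text
clock: 14.03
position: [0.5604, -0.0157, 0.0217]
ee_rot: [0.987, 0.16, 0.011, 0.016]
ft_force: [-1.0, -0.2, -0.4]
grip_width: 0.276
```

```bash
python3 - <<'E'
from h import *
case();to(.5586,-.0151,.011,19)
E
```

```text
t 14.03 TCP case mm [  1.6 -55.2] z 21.67 F case [-1.   0.1] -0.4 yaw 18.4 toolz [ 0.028 -0.028 -0.999]
t 14.03 pos [ 0.5604 -0.0157  0.0217] yaw 18.4 toolz [ 0.028 -0.028 -0.999] grip 23.5 mm F [-1.  -0.2 -0.4] j7 -1.48
tool shift mm [-1.7 -1.5 10.6] turn deg -0.6
```

Call:
apply_moves(
  commands=[
    [-0.001,0,0.005,0,1],
    [0,0,0.003,0,1],
    [0,0,0.001,0,1],
  ],
)

```text
clock: 14.28
position: [0.561, -0.0162, 0.013]
ee_rot: [0.987, 0.16, 0.012, 0.016]
ft_force: [-0.4, 0.7, -0.9]
grip_width: 0.275
```

Call:
apply_moves(
  commands=[
    [0,0,0.0015,0,1],
    [0,0,0.0005,0,1],
  ],
)

```text
clock: 14.45
position: [0.5614, -0.0162, 0.0111]
ee_rot: [0.987, 0.16, 0.012, 0.016]
ft_force: [-0.9, -0.2, -1.0]
grip_width: 0.277
```

Call:
apply_moves(
  commands=[
    [0,0,0.001,0,1],
    [0,0,0,0,0.2],
    [0,0,0,0,0],
    [0,0,0,0,-0.1],
    [0,0,0,0,-0.1],
  ],
)

```text
clock: 14.87
position: [0.5622, -0.0162, 0.0108]
ee_rot: [0.987, 0.16, 0.013, 0.016]
ft_force: [0.6, -0.6, 0.5]
grip_width: 0.554
```

Call:
apply_moves(
  commands=[
    [0,0,-0.003,0,-0.1],
    [0,0,-0.012,0,-0.1],
    [0,0,-0.025,0,-0.1],
    [0,0,-0.035,0,-0.1],
    [0,0,-0.035,0,-0.1],
  ],
)

```text
clock: 15.28
position: [0.5538, -0.013, 0.1196]
ee_rot: [0.987, 0.16, 0.007, 0.015]
ft_force: [1.3, -0.4, 0.1]
grip_width: 0.548
```

```bash
python3 - <<'E'
from h import *
M=case();im,d,P,o=wrist();save("w5",cv2.resize(im[100:360,190:460],None,fx=2.2,fy=2.2))
q=(P[...,:2]-(.541,.036))@M.T
k=(abs(q[...,0])<.037)&(q[...,1]>-.099)&(q[...,1]<-.004)&(P[...,2]>.009)&(P[...,2]<.03)
r=cv2.minAreaRect((q[k]*1000).astype(np.float32));print("insert in case",r,np.percentile(P[k][:,2],[2,50,98]))
print(manip.get_obs()["grip_width"])
E
```

```text
t 15.28 TCP case mm [ -3.8 -50.5] z 119.6 F case [ 1.1 -0.8] 0.1 yaw 18.5 toolz [ 0.018 -0.027 -0.999]
insert in case ((3.043760299682617, -55.43854522705078), (25.269229888916016, 49.62396240234375), 89.41715240478516) [0.01326467 0.01486615 0.01640275]
0.5515580202759841
```

View pics/w5.png

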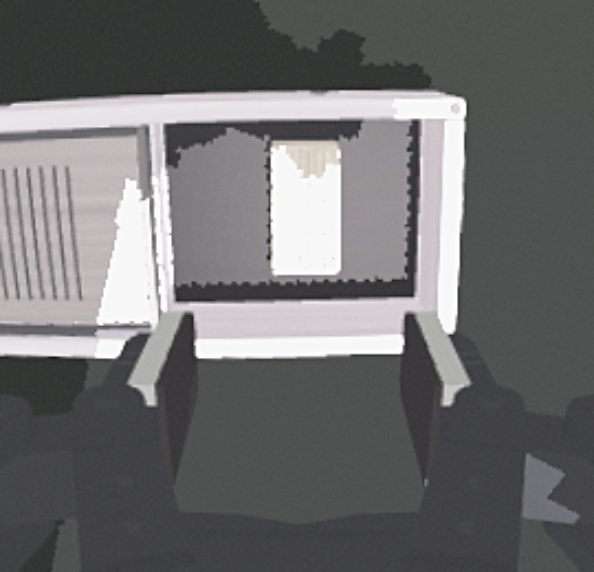

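The insert lies flat in the bay at (305,208) in the crop, serrations up, top at about 15 mm as read (about 17 mm true). Now I'll shut the cover.

Call:
apply_moves(
  commands=[
    [0.001,-0.025,0,0,1],
    [0.001,-0.025,0,0,1],
    [0.001,-0.025,0,0,1],
    [0.001,-0.025,0,0,1],
    [0,0,0,0,1],
  ],
)

```text
clock: 15.75
position: [0.5328, 0.0861, 0.1345]
ee_rot: [0.987, 0.158, 0.019, 0.017]
ft_force: [0.2, 0.2, -0.4]
grip_width: 0.0
```

```bash
python3 - <<'E'
from h import *
case();to(.524,.0852,.05,19)
E
```

```text
t 15.75 TCP case mm [ 8.6 50. ] z 134.52 F case [0.3 0.1] -0.4 yaw 18.2 toolz [ 0.043 -0.028 -0.999]
t 15.75 pos [0.5328 0.0861 0.1345] yaw 18.2 toolz [ 0.043 -0.028 -0.999] grip 0.0 mm F [ 0.2  0.2 -0.4] j7 -1.63
tool shift mm [-11.4  -5.3  84.1] turn deg -0.8
```

Call:
apply_moves(
  commands=[
    [-0.01,-0.005,0.025,0,1],
    [0,0,0.025,0,1],
    [0,0,0.012,0,1],
    [0,0,0.005,0,1],
    [0,0,0.001,0,1],
  ],
)

```text
clock: 16.17
position: [0.5269, 0.0881, 0.0695]
ee_rot: [0.987, 0.16, 0.023, 0.017]
ft_force: [0.2, 0.4, -0.1]
grip_width: -0.001
```

```bash
python3 - <<'E'
from h import *
case();to(.524,.0852,.038,19)
E
```

```text
t 16.17 TCP case mm [ 3.6 53.9] z 69.46 F case [0.4 0.3] -0.1 yaw 18.5 toolz [ 0.052 -0.027 -0.998]
t 16.17 pos [0.5269 0.0881 0.0695] yaw 18.5 toolz [ 0.052 -0.027 -0.998] grip -0.0 mm F [ 0.2  0.4 -0.1] j7 -1.67
tool shift mm [-4.9  0.5 31.3] turn deg -0.5
```

Call:
apply_moves(
  commands=[
    [-0.005,0.001,0.012,0,1],
    [0,0,0.009,0,1],
    [0,0,0.004,0,1],
    [0,0,0.001,0,1],
  ],
)

```text
clock: 16.5
position: [0.5265, 0.0841, 0.0455]
ee_rot: [0.987, 0.159, 0.025, 0.018]
ft_force: [-1.1, 0.3, 0.6]
grip_width: -0.003
```

Call:
apply_moves(
  commands=[
    [0,0,0.002,0,1],
    [0,0,0.001,0,1],
  ],
)

```text
clock: 16.67
position: [0.5277, 0.0841, 0.0433]
ee_rot: [0.987, 0.159, 0.026, 0.018]
ft_force: [-0.2, -0.4, 0.3]
grip_width: -0.004
```

Call:
apply_moves(
  commands=[
    [0,0,0.003,0,1],
    [0,0,0.002,0,1],
    [0,0,0.001,0,1],
  ],
)

```text
clock: 16.92
position: [0.5291, 0.0842, 0.0378]
ee_rot: [0.987, 0.159, 0.027, 0.018]
ft_force: [0.1, -0.2, 0.6]
grip_width: -0.005
```

Call:
apply_moves(
  commands=[
    [0,0,0.001,0,1],
    [0,0,0.0005,0,1],
  ],
)

```text
clock: 17.08
position: [0.5292, 0.0843, 0.0362]
ee_rot: [0.987, 0.159, 0.027, 0.018]
ft_force: [-0.4, -0.5, -0.2]
grip_width: 0.002
```

Call:
apply_moves(
  commands=[
    [0,0,0.001,0,1],
    [0,0,0.0005,0,1],
  ],
)

```text
clock: 17.25
position: [0.5293, 0.0843, 0.0346]
ee_rot: [0.987, 0.159, 0.027, 0.018]
ft_force: [0.2, 0.1, 0.1]
grip_width: -0.001
```

Call:
apply_moves(
  commands=[
    [0,0,0.0008,0,1],
  ],
)

```text
clock: 17.33
position: [0.5294, 0.0843, 0.0339]
ee_rot: [0.987, 0.159, 0.027, 0.018]
ft_force: [0.1, 0.4, 2.0]
grip_width: 0.002
```

Call:
apply_moves(
  commands=[
    [0,0,0.0008,0,1],
  ],
)

```text
clock: 17.42
position: [0.5295, 0.0843, 0.0332]
ee_rot: [0.987, 0.159, 0.027, 0.018]
ft_force: [-3.2, -0.4, 6.3]
grip_width: -0.003
```

Call:
apply_moves(
  commands=[
    [-0.0005,0,0.001,0,1],
    [-0.0005,0,0.001,0,1],
  ],
)

```text
clock: 17.58
position: [0.5295, 0.0843, 0.0324]
ee_rot: [0.987, 0.159, 0.028, 0.018]
ft_force: [-4.0, -0.7, 9.9]
grip_width: -0.001
```

Call:
apply_moves(
  commands=[
    [-0.0005,0.004,0.001,0,1],
    [-0.0005,0.005,0.0011,0,1],
  ],
)

```text
clock: 17.75
position: [0.5316, 0.0786, 0.0323]
ee_rot: [0.987, 0.16, 0.028, 0.017]
ft_force: [-6.0, 4.1, 12.1]
grip_width: -0.002
```

Call:
apply_moves(
  commands=[
    [-0.0012,0.007,0.0013,0,1],
    [-0.0012,0.007,0.0013,0,1],
  ],
)

```text
clock: 17.92
position: [0.535, 0.0684, 0.0325]
ee_rot: [0.986, 0.162, 0.03, 0.015]
ft_force: [-3.7, 4.3, 11.2]
grip_width: 0.001
```

```bash
python3 - <<'E'
from h import *
M=case();im,d,P,o=wrist();prof(P,M,w=.03)
E
```

```text
t 17.92 TCP case mm [ 4.9 32.5] z 32.51 F case [-2.1  5.2] 11.2 yaw 18.7 toolz [ 0.065 -0.02  -0.998]
-104 37.5|-100 20.6|-96 3.0|-92 3.1|-88 3.0|-84 3.1|-80 3.2|-76 3.1|-72 3.2|-68 14.8|-64 14.8|-60 14.8|-56 14.8|-52 14.9|-48 14.9|-44 12.4|-40 3.3|-36 3.1|-32 3.2|-16 36.4|-12 30.6|-8 30.6|-4 30.6|0 30.6|4 30.7|8 30.6|12 30.7|16 30.6|20 30.8|24 31.2|28 31.4|32 31.4|36 31.7|40 31.2|44 31.2|48 31.0|52 30.7|56 30.7|60 30.7|64 30.7|68 30.6|72 30.6|76 30.6|80 35.8|84 37.0|88 18.6|92 18.5|96 18.5|100 27.6|
```

Call:
apply_moves(
  commands=[
    [-0.0015,0.009,0.0017,0,1],
    [-0.0015,0.009,0.0017,0,1],
  ],
)

```text
clock: 18.13
position: [0.5405, 0.0535, 0.0324]
ee_rot: [0.986, 0.163, 0.033, 0.013]
ft_force: [-4.8, 5.2, 11.8]
grip_width: 0.001
```

Call:
apply_moves(
  commands=[
    [-0.0015,0.009,0.0016,0,1],
    [-0.0015,0.009,0.0016,0,1],
  ],
)

```text
clock: 18.3
position: [0.5455, 0.039, 0.0324]
ee_rot: [0.986, 0.165, 0.036, 0.012]
ft_force: [-2.9, 4.6, 11.8]
grip_width: 0.0
```

Call:
apply_moves(
  commands=[
    [-0.0015,0.009,0.0018,0,1],
    [-0.0015,0.009,0.0018,0,1],
  ],
)

```text
clock: 18.47
position: [0.5507, 0.0241, 0.032]
ee_rot: [0.985, 0.167, 0.038, 0.011]
ft_force: [-4.8, 5.6, 15.8]
grip_width: -0.0
```

Call:
apply_moves(
  commands=[
    [-0.0015,0.009,0.0018,0.5,1],
    [-0.0015,0.009,0.0018,0.5,1],
  ],
)

```text
clock: 18.63
position: [0.556, 0.0089, 0.0319]
ee_rot: [0.986, 0.159, 0.041, 0.009]
ft_force: [-5.6, 4.4, 16.1]
grip_width: -0.004
```

```bash
python3 - <<'E'
from h import *
M=case();im,d,P,o=wrist();prof(P,M,w=.03)
E
```

```text
t 18.63 TCP case mm [  5.4 -30.5] z 31.87 F case [-3.9  6. ] 16.1 yaw 18.4 toolz [ 0.083 -0.005 -0.997]
-104 38.3|-100 19.9|-96 3.1|-92 3.1|-84 2.9|-80 36.7|-76 36.1|-72 29.9|-68 29.9|-64 29.9|-60 29.9|-56 29.9|-52 30.0|-48 30.0|-44 30.1|-40 30.4|-36 30.7|-32 30.9|-28 30.9|-24 30.9|-20 30.5|-16 30.3|-12 30.0|-8 30.0|-4 29.9|0 29.9|4 30.0|8 29.9|12 29.9|16 30.0|20 36.5|24 18.2|28 18.5|32 18.5|36 18.5|40 18.5|44 18.5|48 18.5|52 18.5|56 18.5|60 18.5|64 18.5|68 18.5|72 18.4|76 18.5|80 18.4|84 18.5|88 18.5|92 18.5|96 18.5|100 28.4|
```

Call:
apply_moves(
  commands=[
    [-0.0015,0.009,0.0016,0,1],
    [-0.0015,0.008,0.0016,0,1],
  ],
)

```text
clock: 18.85
position: [0.5616, -0.0067, 0.0323]
ee_rot: [0.986, 0.159, 0.044, 0.008]
ft_force: [-3.4, 4.2, 13.6]
grip_width: 0.0
```

Call:
apply_moves(
  commands=[
    [-0.001,0.005,0.0015,0,1],
    [-0.001,0.004,0.0015,0,1],
  ],
)

```text
clock: 19.02
position: [0.5645, -0.0139, 0.0322]
ee_rot: [0.986, 0.16, 0.046, 0.008]
ft_force: [-4.1, 7.2, 15.8]
grip_width: 0.002
```

```bash
python3 - <<'E'
from h import *
M=case();im,d,P,o=wrist();prof(P,M,w=.03)
E
```

```text
t 19.02 TCP case mm [  5.9 -54.9] z 32.16 F case [-1.6  8.1] 15.8 yaw 18.5 toolz [ 0.093 -0.    -0.996]
-104 38.4|-100 37.2|-96 30.4|-92 30.1|-88 30.1|-84 30.1|-80 30.1|-76 30.1|-72 30.2|-68 30.3|-64 30.8|-60 30.9|-56 31.2|-52 31.1|-48 30.9|-44 30.7|-40 30.5|-36 30.2|-32 30.3|-28 30.1|-24 30.2|-20 30.2|-16 30.1|-12 30.2|-8 30.1|-4 33.7|0 37.2|4 18.8|8 18.5|12 18.5|16 18.5|20 18.5|24 18.5|28 18.6|32 18.5|36 18.5|40 18.6|44 18.5|48 18.5|52 18.5|56 18.5|60 18.5|64 18.5|68 18.5|72 18.6|76 18.5|80 18.5|84 18.6|88 18.6|92 18.5|96 18.5|100 28.3|
```

Call:
apply_moves(
  commands=[
    [-0.0005,0.003,0.0012,0,1],
    [0,0.002,-0.001,0,1],
    [0,0.001,-0.004,0,1],
    [0,0,-0.012,0,1],
    [0,0,-0.03,0,1],
  ],
)

```text
clock: 19.48
position: [0.5594, -0.0172, 0.0769]
ee_rot: [0.986, 0.161, 0.043, 0.005]
ft_force: [-0.8, 0.4, 0.6]
grip_width: -0.001
```

Call:
apply_moves(
  commands=[
    [0,0,-0.04,0,1],
    [0,0,-0.04,0,1],
    [0,0,0,0,1],
    [0,0,0,0,1],
  ],
)

```text
clock: 19.82
position: [0.553, -0.0176, 0.1676]
ee_rot: [0.986, 0.161, 0.046, 0.006]
ft_force: [-0.6, 0.7, -0.1]
grip_width: 0.002
```

```bash
python3 - <<'E'
from h import *
M=case();im,d,P,o=wrist()
q=(P[...,:2]-(.541,.036))@M.T;m=(abs(q[...,0])<.03)&(P[...,2]<.06)
for y in np.concatenate([np.arange(-.110,-.088,.001),np.arange(-.010,.008,.001)]):
    k=m&(abs(q[...,1]-y)<.0005)
    if k.any(): print(round(y*1e3),(np.median(P[...,2][k])*1e3).round(1),end="|")
save("w6",cv2.resize(im[100:360,190:460],None,fx=2.2,fy=2.2))
im,d=camera("top");P=pts("top",d);print();blobs(P,.008,.1,60)
E
```

```text
t 19.82 TCP case mm [ -6.1 -54.6] z 167.63 F case [-0.4  0.9] -0.1 yaw 18.6 toolz [ 0.093  0.003 -0.996]
-108 37.4|-107 38.3|-106 38.4|-105 38.5|-104 38.6|-103 38.4|-102 38.1|-101 37.1|-100 37.3|-99 37.4|-98 36.3|-97 31.9|-96 31.8|-95 31.9|-94 32.0|-93 32.0|-92 31.9|-91 31.9|-90 32.0|-89 31.9|-88 32.0|-10 32.0|-9 31.9|-8 32.2|-7 31.9|-6 32.2|-5 31.8|-4 32.0|-3 36.6|-2 37.5|-1 37.2|2 18.9|3 18.4|4 18.4|5 18.5|6 18.6|7 18.5|
[ 549    0   91   68 1367] [1045.2 -806.4] [325.9 164.3] 48.8 z [0.0358 0.0667 0.0968]
[296  88  93  74 580] [834.2 -96.9] [224.2 275.2] 0.1 z [0.0091 0.0194 0.026 ]
[  73  137   50   83 3548] [667.6 628.6] [231.8 138.7] 4.6 z [0.0248 0.0516 0.0622]
[185 152  50  31 724] [705.  297.6] [ 51.3 140. ] 19.9 z [0.0086 0.0142 0.042 ]
[399 172  28  23 453] [ 652.3 -301.5] [76.3 68. ] 28.3 z [0.0138 0.0195 0.0248]
[ 123  189   56   76 2986] [528.6 470. ] [210.1 153.6] 5.7 z [0.0086 0.012  0.0169]
[258 209  34  41 936] [519.7  94.3] [92.4 91.9] 18.8 z [0.0143 0.0205 0.0418]
[218 229  11  10  84] [507.2 251.7] [25.9 27. ] 43.1 z [0.0215 0.0303 0.0463]
[415 253  27  17 287] [ 426.4 -346.9] [73.  34.9] 75.7 z [0.0102 0.0156 0.0211]
[  67  268   45   36 1178] [371.2 628.7] [144.3  85.2] 73.9 z [0.0218 0.0588 0.0938]
[410 297  15  14 170] [ 304.1 -308.7] [37.1 36.9] 78.1 z [0.0161 0.039  0.0606]
[269 370  39  30 911] [74.8 61.6] [110.6  81. ] 89.6 z [0.0087 0.0126 0.0777]
```

View pics/w6.png

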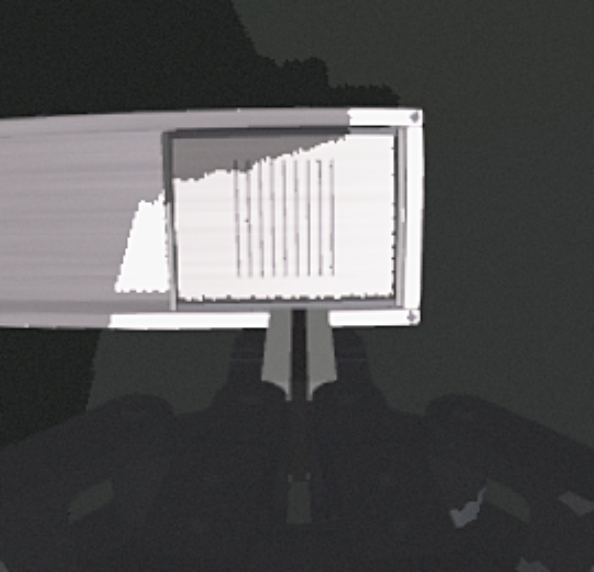

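The cover sits against the bay end wall with no gap, and the bystanders have not moved. I'll hand in.

```bash
python3 -c "
from h import *
print(workorder.hand_in())"
```

```text
the job is handed in; nothing more can be done
None
```

I put the 25×50 mm insert away in the case and handed the job in after about 20 s on the robot's clock. No verdict was reported, so the results below rest on my own last checks.

- **Cover opening:** I pressed the ribbed plate with shut fingers, at 11–14 N for most of the drag, and slid the cover to about +49 mm, against its stop. Vertical force peaked at 18.6 N in the logged readings. That is above the 12–18 N working range but under the 25 N limit.
- **Insert:** After release, the wrist image showed it flat in the bay with the serrated face up, about 3 mm off centre in x and 5 mm in y. The cover now hides it, so I could not look at it again after shutting.
- **Cover shutting:** The height profile puts the cover from about −101 to −1 mm in the case frame, which is at its shut stop (about −50.5 mm). No gap shows at the bay end wall. The highest logged press on the way back was 16.1 N.
- **Bystanders:** The top camera puts the weight and the bend support within about 1 mm of where they started. The striker's outline shifted by about 5 mm between views, though its pixel box did not change. I take that as measurement scatter.
- **Arm:** The fingers are clear of the case at 168 mm height, touching nothing.

The tool tilted by up to about 5° during the drags and could not be corrected through this interface. It did not affect the result as far as I could see.

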